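# Lock the drilling jig with its quick-release pin

## Task

Lock the drilling jig: take the quick-release pin with the thumb button out of the wooden rack with its button squeezed in, and put it straight down through the jig's two aligned holes until its flange is home on the top plate. Only then let go, so that the button springs out and the pin locks. Leave the plain round-knobbed pin standing in the rack.

Things in the scene. Friction and masses are not known exactly. Their poses are not given: they have to be found in the camera images.
- lock_pin: Quick-release pin, 0.26 kg, upright in either place of a wooden rack, its flange (60 mm disc, 6 thick) on the board's 44 mm bore, 100 mm up. Origin: centre of the flange's underside; z up. Above: black block handle, 26 (x) by 24 (y) mm, from 6 to 58 mm up, thumb button in its +x face. Below: 14 mm shank, 82 mm long, conical tip; 2 lugs at 60 to 69 mm down stick out along y, 34 mm overall.
- thumb_button (a joint): The pin's aluminium thumb button: 0 = out, 0.010 m = fully in; spring 4 to 10 N. 18 mm wide, 14 to 50 mm above the pin's origin. Out, its face is 24 mm from the pin's axis (37 mm over button and handle), pressed 14. Gripping the handle along the pin's x squeezes it in and draws the lugs into the shank; let go, it springs out and the lugs too, so the pin cannot pass the jig's holes.
- jig_hole (a point): Centre of the jig's hole, on the top plate's top face, 95 mm above the bench; z up. The fixed jig: two steel plates, 170 x 110 x 12 mm, on green posts, a wood strip between; a 28 mm hole through each, one above the other, 35 mm from the middle (two small brass bushings are not for the pin). The lower plate's underside is 47 mm up, free space below; any yaw fits. Home: the pin's origin here.
- plain_pin: A plain pin in the rack's other place, 100 mm beside the lock pin (roughly along the lock pin's y), to be left there. Same flange and shank, but no button, no lugs, and a round black knob 38 mm in diameter, 42 mm high over the origin, for a handle. Origin: centre of the underside of its flange.

How it is judged:
By the outcome, as a careful person would: the job done as asked, in the order asked, and still so for the second after the job is handed in, with the robot touching nothing.
It also fails if it takes over 42 s, if anything falls off the work surface, if the arm or the gripper's body presses on something with over 40 N, if the wrist force passes 120 N, or if a joint passes its speed limit or range.

## Robot

A 6-joint arm with a two-finger parallel gripper is mounted at the origin on the work surface. World frame = base frame: x ahead of the robot, y to its left, z up, the work surface at z = 0. Lengths are in mm, angles in degrees, forces in N, time in s.
With the tool pointing down it reaches from about 300 to 850 mm from the base axis. Payload 4.2 kg.
Tool frame: the origin (TCP) lies at the very end of the fingers, on their centre line; the grasp point (between the pads) lies 19 mm behind it (env.grasp_offset is the distance from the TCP to the grasp point, in mm); z points along the fingers, y is the line along which they close (so a half turn about z gives the same grasp; the last joint's range is limited). The gripper opens to 91 mm and grips with 3 to 60 N. Pads are 32 mm wide; open, the fingers measure 118 mm over their backs; the gripper's body (76 mm by 178 mm) begins 60 mm behind the grasp point.
Start: joints at [-71.963, 18.312, 89.639, -0, 72.044, -1.146], TCP at [188.937, -543.089, 213.976] pointing down, gripper open.
Joint ranges: [-177.97, 177.97], [-48.28, 115.42], [12.27, 149.76], [-77.06, 257.06], [2.81, 150.46], [-146.56, 146.56]. Speed limits (degrees/s): [147.25, 147.25, 180, 180, 180, 180].

## Interface

Orientations are given as [roll, pitch, yaw] about the fixed x, y, z axes, in that order (R = Rz(yaw) Ry(pitch) Rx(roll)).
In Python, from workcell import env gives the robot as it stands. The module is installed in compiled form; this text tells all that it offers.
- The arm moves only by the tool send_rows, never from a script. Its argument "motion" is a list of rows, each an object of numbers: "tx", "ty", "tz": the shift along the tool's x, y, z in units of 500 mm (1.0 is 500 mm); "rx", "ry", "rz": the turn, a rotation vector about the tool's x, y, z in units of 30 degrees (1.0 is 30 degrees); "gripper": the closure, from -1 (fully open) to 1 (shut). In form: [{"tx": .., "ty": .., "tz": .., "rx": .., "ry": .., "rz": .., "gripper": ..}, ...]. A call has 1 to 12 rows; each row shifts and turns the commanded pose from where the row before left it, along the tool's axes as they then stand; what a row does not reach is not made up. A row lasts 1/8 s, in which the tool goes at most 62.5 mm and 10.7 degrees, less where a joint would pass 70% of its speed; a pose out of reach is approached as far as the arm can. A call with a number of a shift or a turn outside -1 to 1 is refused whole. A call with a gripper value outside its range is refused whole. The fingers move at their own pace and stop on an object; "grip_force" is the grip in N (left out, the last holds). Time passes only in rows, so rows that do not move let the fingers close. It gives the time, the measured TCP pose, the force, the opening and the grip force at its end, in the units of the state.
- env.state(): the state, without advancing time (a new reading comes with each control period).
- env.grab_frame(name): name is "scene" or "top"; returns a dict with "frame" (480x640x3 uint8, red, green, blue), "vertical_fov" (degrees; the focal length in pixels is half the picture's height over the tangent of half this angle, whatever the lens; pixels are square), "cx", "cy" (the principal point, pixels), "rvec" (rotation vector, rad) and "tvec" (3), from world to camera coordinates, as OpenCV has them. Camera axes: x right, y down, z forward; pixel columns grow to the right and rows downward; lengths in mm; the calibration is good to about 2 mm. A picture is of the moment at which its call begins. There is no depth.
- env.job_done(): hands the job in; it is judged then, once.
The state is a dict: "time_s": time; "qpos": joint angles; "qvel": joint speeds; "effort": joint torques, N m; "ee_pos": TCP position; "ee_rot": TCP orientation; "force": force on the tool from outside, world axes, zero at the start; "torque": the same for the moment, N m; "gripper_width": finger opening in mm; "gripper_force": force on a finger pad.
Only numpy, scipy, OpenCV 4.12 (cv2) and the standard library are available. Lean on these libraries where they do the work, as an engineer would, in place of code of your own. Each camera call takes 0.05 s, during which the arm holds its last target. There are 200 camera calls.

## Working session

There is one attempt and no reset: what is moved stays moved. The work goes in short steps, Python scripts to look and compute and a tool call to move; the robot and the scene stay as the last step left them, time stands still between calls to the robot, and variables do not carry over. Pictures are saved under pics/ and viewed, at most 10 in all, crops included, and the job is handed in when it is done.

Besides the shell and the picture viewer there is one more tool, called after "Call:" by a JSON object that holds its "op" and its "data". send_rows: Moves the arm, as the interface text tells. Shifts and turns lie within -1 to 1; 1 stands for 500 mm of shift or 30 degrees of turn. Its arguments: {"type":"object","properties":{"motion":{"type":"array"},"grip_force":{"type":"number"}},"required":["motion"]}

```bash
mkdir -p pics; cat > h.py <<'E'
import numpy as np,cv2
from workcell import env
def grab(n,f):
    g=env.grab_frame(n); cv2.imwrite('pics/'+f+'.png',g['frame'][:,:,::-1])
    np.savez('pics/'+f,**{k:np.array(v) for k,v in g.items()}); return g
def cam(f):
    g=np.load('pics/'+f+'.npz'); F=240/np.tan(np.radians(float(g['vertical_fov']))/2)
    K=np.array([[F,0,float(g['cx'])],[0,F,float(g['cy'])],[0,0,1]]); return K,g['rvec'].astype(float),g['tvec'].astype(float).reshape(3)
def ray(f,u,v,z):
    K,r,t=cam(f); R=cv2.Rodrigues(r)[0]; c=-R.T@t; d=R.T@np.linalg.inv(K)@[u,v,1]
    return c+d*(z-c[2])/d[2]
def proj(f,p):
    K,r,t=cam(f); return cv2.projectPoints(np.array(p,float).reshape(-1,1,3),r,t,K,None)[0].reshape(-1,2)
def crop(f,x,y,w,h,s,o):
    cv2.imwrite('pics/'+o+'.png',cv2.resize(cv2.imread('pics/'+f+'.png')[y:y+h,x:x+w],None,fx=s,fy=s,interpolation=cv2.INTER_CUBIC))
E
python3 -c "
from h import *
for n in('scene','top'):
    g=grab(n,n+'0');K,r,t=cam(n+'0');R=cv2.Rodrigues(r)[0];print(n,K[0,0],-R.T@t,R[2])
print(env.state())"
```

```text
scene 499.39434489167076 [1107.39300795 -387.32161463  662.51294645] [-0.6628737   0.44409124 -0.60281127]
top 473.889166012238 [435.00923539 -34.58082669 904.05707138] [ 0.13569809  0.01335617 -0.9906602 ]
{'time_s': 0.1, 'qpos': array([-7.19625831e+01,  1.83470165e+01,  8.96997540e+01, -1.10019494e-03,
        7.20435388e+01, -1.14696225e+00]), 'qvel': array([ 0.03410171, -0.11827308, -0.12336415, -0.034588  ,  0.01764209,
       -0.04902674]), 'effort': array([ 2.57862048e-04, -4.13334095e+01, -2.32510042e+01,  7.28337653e-02,
        4.22292575e-02, -5.81528025e-05]), 'ee_pos': array([ 188.79471063, -542.64149052,  213.21170304]), 'ee_rot': array([-1.79909688e+02, -7.61852699e-04,  1.91847186e+01]), 'force': array([0.34073491, 0.53845161, 0.02358781]), 'torque': array([-0.03009267,  0.0229953 , -0.06099991]), 'gripper_force': 0.0, 'gripper_width': 91.22443202929018}
```

View pics/top0.png

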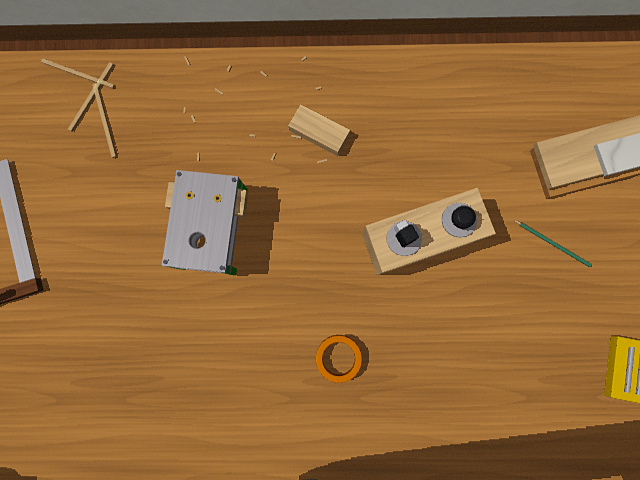

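View pics/scene0.png

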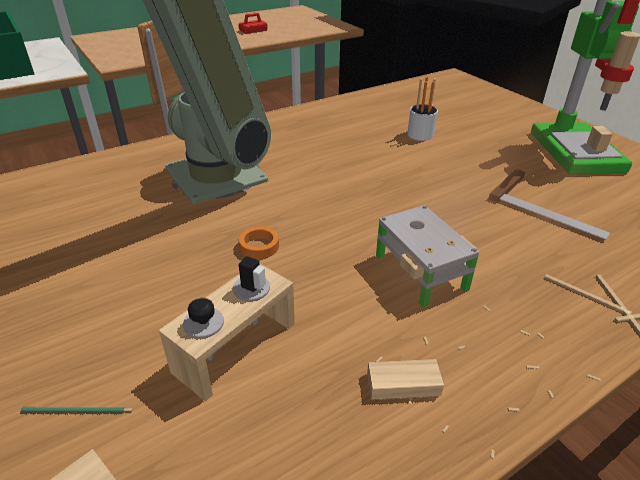

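The top view shows the jig's hole at about (197,240), the lock pin at (405,236) and the plain pin at (462,217). In the scene view, the lock pin is at (250,280), with its button facing the camera. I'll enlarge both.

```bash
python3 -c "
from h import *
a=cv2.imread('pics/top0.png')
c=lambda f,x,y:cv2.resize(cv2.imread('pics/'+f+'.png')[y:y+70,x:x+90],None,fx=4.4,fy=4.2,interpolation=cv2.INTER_CUBIC)
def c(f,x,y,w,h,s): return cv2.resize(cv2.imread('pics/'+f+'.png')[y:y+h,x:x+w],None,fx=s,fy=s,interpolation=cv2.INTER_CUBIC)
t=np.hstack([c('top0',375,210,60,50,6),c('top0',170,215,60,50,6)])
b=np.hstack([c('scene0',220,250,60,50,6),c('scene0',390,200,60,50,6)])
cv2.imwrite('pics/c1.png',np.vstack([t,b]))"
```

```text
(no output)
```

View pics/c1.png

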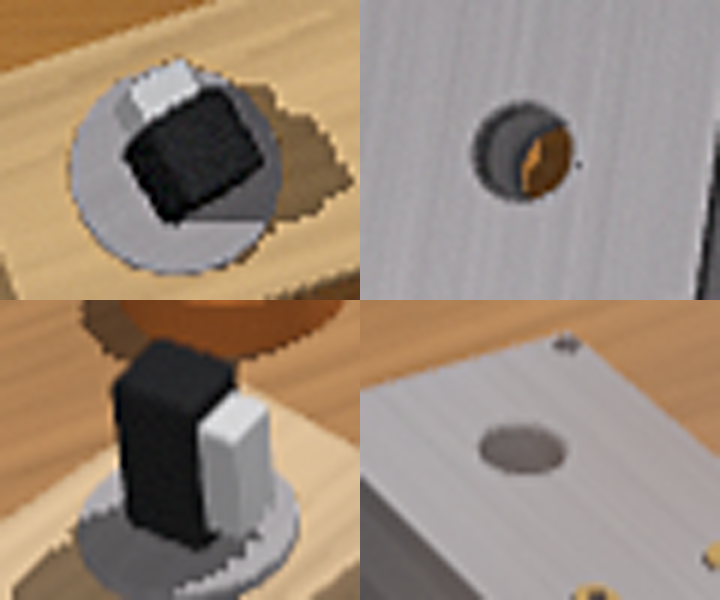

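```bash
cat > fit.py <<'E'
from h import *
from scipy.optimize import differential_evolution as DE
px=lambda x0,y0,X,Y:(x0+(X+.5)/6-.5,y0+(Y+.5)/6-.5)
print('hole',ray('top0',*px(170,215,163,151),95),ray('scene0',*px(390,200,163,150),95))
print('flange',ray('top0',*px(375,210,176,167),106))
print('plain knob top',ray('top0',463,216,128),'rack edge yaw',[ray('top0',*p,100)[:2] for p in((368,228),(480,190))])
S=4
W={'top0':(375,210,60,50),'scene0':(220,255,60,45)}
M={}
for f,(x,y,w,h) in W.items():
    M[f]=(cv2.resize(cv2.imread(f'pics/{f}.png')[y:y+h,x:x+w].max(2),None,fx=S,fy=S,interpolation=cv2.INTER_CUBIC)<58).astype(np.uint8)
def box(a,b,c,p):
    P=np.array([[x,y,z] for x in a for y in b for z in c],float)
    t=np.radians(p[2]);R=np.array([[np.cos(t),-np.sin(t),0],[np.sin(t),np.cos(t),0],[0,0,1]])
    return P@R.T+[p[0],p[1],100]
def render(f,p):
    x,y,w,h=W[f]; m=np.zeros((h*S,w*S),np.uint8)
    L=[(box((-13,13),(-12,12),(6,58),p),1),(box((13,24),(-9,9),(14,50),p),0)]
    if f=='top0': L=L[::-1]
    for P,v in L:
        q=((proj(f,P)-[x,y]+.5)*S-.5)
        cv2.fillConvexPoly(m,cv2.convexHull(np.round(q*16).astype(np.int32)),v,shift=4)
    return m
if __name__=='__main__':
    for fs in (['top0'],['scene0'],['top0','scene0']):
        r=DE(lambda p:sum((render(f,p)!=M[f]).sum()/M[f].sum() for f in fs),[(390,470),(-200,-110),(-20,70)],seed=1,tol=1e-6,maxiter=60)
        print(fs,r.x,r.fun)
E
python3 fit.py
```

```text
hole [544.5776027  198.95501894  95.        ] [545.27199814 198.48143996  95.        ]
flange [ 543.37625206 -156.8789232   106.        ]
plain knob top [ 575.15320527 -252.24375656  128.        ] rack edge yaw [array([561.14003658, -96.84469112]), array([ 625.49564549, -291.52983773])]
['top0'] [ 436.94666725 -132.49804127   57.24824528] 1.0
['scene0'] [ 469.97537651 -123.19901134    5.74808416] 0.9843110504774898
['top0', 'scene0'] [ 469.97537651 -123.19901134    5.74808416] 1.9843110504774897
```

Fit bounds were off (pin x ≈ 543); widen.

```bash
sed -i 's/(390,470),(-200,-110)/(515,575),(-185,-130)/' fit.py; python3 fit.py | tail -3
```

```text
['top0'] [ 542.21208519 -157.54674554   34.88013771] 0.1066039584558103
['scene0'] [ 542.1502536  -154.68410272   21.60313162] 0.16725784447476125
['top0', 'scene0'] [ 542.34691057 -156.71612309   29.20975646] 0.34747281044587897
```

```bash
python3 -c "
from fit import *
rows=[]
for yaw in(23,29,35):
    r=[]
    for f,(x,y,w,h) in W.items():
        im=cv2.resize(cv2.imread(f'pics/{f}.png')[y:y+45,x:x+w],None,fx=6,fy=6,interpolation=cv2.INTER_CUBIC)
        for P,c in[(box((-13,13),(-12,12),(6,58),(542.3,-156.5,yaw)),(0,0,255)),(box((13,24),(-9,9),(14,50),(542.3,-156.5,yaw)),(0,255,0))]:
            q=(proj(f,P)-[x,y]+.5)*6-.5
            for i in range(8):
                for k in(1,2,4):
                    if i<i^k: cv2.line(im,tuple(int(v) for v in q[i]),tuple(int(v) for v in q[i^k]),c,1)
        r.append(im)
    rows.append(np.vstack(r))
o=np.hstack(rows); cv2.imwrite('pics/ov.png',cv2.resize(o,(800,400)))
" >/dev/null
```

```text
(no output)
```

View pics/ov.png

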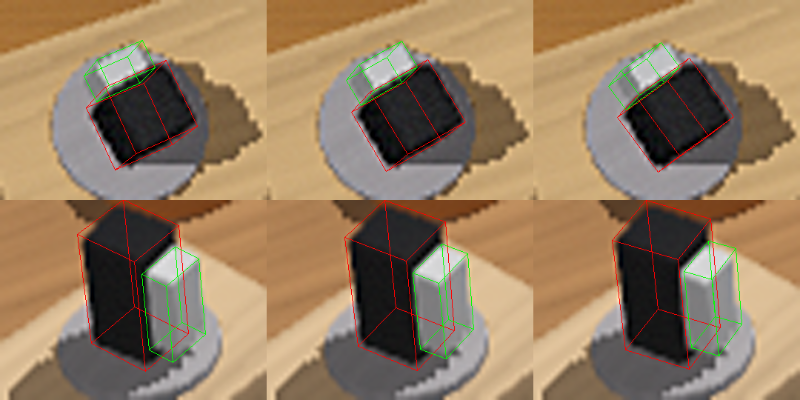

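The overlay of both views puts the pin at about (542.8, -156.5) with a yaw near 29°, and the hole at about (544.9, 198.7). The tool yaw therefore has to be 119°, which I'll turn to first.

Call:
{"op": "send_rows", "data": {"motion": [{"rz":-0.333,"gripper":-1},{"rz":-0.333,"gripper":-1},{"rz":-0.333,"gripper":-1},{"rz":-0.333,"gripper":-1},{"rz":-0.333,"gripper":-1},{"rz":-0.333,"gripper":-1},{"rz":-0.333,"gripper":-1},{"rz":-0.333,"gripper":-1},{"rz":-0.333,"gripper":-1},{"rz":-0.333,"gripper":-1},{"gripper":-1}], "grip_force": 35}}

```text
invalid input at $.motion[0]: expected keys tx, ty, tz, rx, ry, rz, gripper
```

```bash
cat >> h.py <<'E'
def togo(p):
    from scipy.spatial.transform import Rotation as Ro
    s=env.state(); R=Ro.from_euler('xyz',s['ee_rot'],degrees=True).as_matrix()
    print('pos',s['ee_pos'].round(1),'rot',s['ee_rot'].round(2),'t',s['time_s'],'F',s['force'].round(1),'w',round(s['gripper_width'],1),s['gripper_force'])
    d=R.T@(np.array(p)-s['ee_pos']); print('mm',d.round(1),'units',(d/500).round(4))
E
python3 -c "
from h import *
togo([542.8,-156.5,200])"
```

```text
pos [ 188.8 -542.6  213.2] rot [-179.91   -0.     19.18] t 0.1 F [0.3 0.5 0. ] w 91.2 0.0
mm [ 461.2 -248.3   13.6] units [ 0.9225 -0.4967  0.0272]
```

Call:
{"op": "send_rows", "data": {"motion": [{"tx":0.0922,"ty":-0.0497,"tz":0,"rx":0,"ry":0,"rz":0,"gripper":-1},{"tx":0.0922,"ty":-0.0497,"tz":0,"rx":0,"ry":0,"rz":0,"gripper":-1},{"tx":0.0922,"ty":-0.0497,"tz":0,"rx":0,"ry":0,"rz":0,"gripper":-1},{"tx":0.0922,"ty":-0.0497,"tz":0,"rx":0,"ry":0,"rz":0,"gripper":-1},{"tx":0.0922,"ty":-0.0497,"tz":0,"rx":0,"ry":0,"rz":0,"gripper":-1},{"tx":0.0922,"ty":-0.0497,"tz":0,"rx":0,"ry":0,"rz":0,"gripper":-1},{"tx":0.0922,"ty":-0.0497,"tz":0,"rx":0,"ry":0,"rz":0,"gripper":-1},{"tx":0.0922,"ty":-0.0497,"tz":0,"rx":0,"ry":0,"rz":0,"gripper":-1},{"tx":0.0922,"ty":-0.0497,"tz":0,"rx":0,"ry":0,"rz":0,"gripper":-1},{"tx":0.0922,"ty":-0.0497,"tz":0,"rx":0,"ry":0,"rz":0,"gripper":-1}], "grip_force": 35}}

```text
time_s: 1.35
ee_pos: [543.5, -155.4, 213.6]
ee_rot: [-180.0, 0.0, 19.2]
force: [-0.3, -1.2, 0.2]
gripper_width: 91.4
gripper_force: 0.0
```

Call:
{"op": "send_rows", "data": {"motion": [{"tx":0,"ty":0,"tz":0,"rx":0,"ry":0,"rz":-0.333,"gripper":-1},{"tx":0,"ty":0,"tz":0,"rx":0,"ry":0,"rz":-0.333,"gripper":-1},{"tx":0,"ty":0,"tz":0,"rx":0,"ry":0,"rz":-0.333,"gripper":-1},{"tx":0,"ty":0,"tz":0,"rx":0,"ry":0,"rz":-0.333,"gripper":-1},{"tx":0,"ty":0,"tz":0,"rx":0,"ry":0,"rz":-0.333,"gripper":-1},{"tx":0,"ty":0,"tz":0,"rx":0,"ry":0,"rz":-0.333,"gripper":-1},{"tx":0,"ty":0,"tz":0,"rx":0,"ry":0,"rz":-0.333,"gripper":-1},{"tx":0,"ty":0,"tz":0,"rx":0,"ry":0,"rz":-0.333,"gripper":-1},{"tx":0,"ty":0,"tz":0,"rx":0,"ry":0,"rz":-0.333,"gripper":-1},{"tx":0,"ty":0,"tz":0,"rx":0,"ry":0,"rz":-0.333,"gripper":-1},{"tx":0,"ty":0,"tz":0,"rx":0,"ry":0,"rz":0,"gripper":-1},{"tx":0,"ty":0,"tz":0,"rx":0,"ry":0,"rz":0,"gripper":-1}]}}

```text
time_s: 2.85
ee_pos: [542.6, -156.9, 213.7]
ee_rot: [-180.0, -0.0, 118.9]
force: [-0.0, 0.3, -0.0]
gripper_width: 91.0
gripper_force: 0.0
```

```bash
python3 -c "
from h import *
togo([542.8,-156.5,114])"
```

```text
pos [ 542.6 -156.9  213.7] rot [-1.7998e+02 -2.0000e-02  1.1894e+02] t 2.85 F [-0.   0.3 -0. ] w 91.0 0.0
mm [ 0.2  0.4 99.7] units [0.0003 0.0008 0.1994]
```

Call:
{"op": "send_rows", "data": {"motion": [{"tx":0,"ty":0,"tz":0.04,"rx":0,"ry":0,"rz":0,"gripper":-1},{"tx":0,"ty":0,"tz":0.04,"rx":0,"ry":0,"rz":0,"gripper":-1},{"tx":0,"ty":0,"tz":0.04,"rx":0,"ry":0,"rz":0,"gripper":-1},{"tx":0,"ty":0,"tz":0.04,"rx":0,"ry":0,"rz":0,"gripper":-1},{"tx":0,"ty":0,"tz":0.02,"rx":0,"ry":0,"rz":0,"gripper":-1},{"tx":0,"ty":0,"tz":0.019,"rx":0,"ry":0,"rz":0,"gripper":-1},{"tx":0,"ty":0,"tz":0,"rx":0,"ry":0,"rz":0,"gripper":-1}], "grip_force": 35}}

```text
time_s: 3.72
ee_pos: [542.5, -156.9, 114.1]
ee_rot: [-180.0, -0.0, 119.1]
force: [0.2, 0.7, 0.7]
gripper_width: 91.5
gripper_force: 0.0
```

Call:
{"op": "send_rows", "data": {"motion": [{"tx":0,"ty":0,"tz":0,"rx":0,"ry":0,"rz":0,"gripper":1},{"tx":0,"ty":0,"tz":0,"rx":0,"ry":0,"rz":0,"gripper":1},{"tx":0,"ty":0,"tz":0,"rx":0,"ry":0,"rz":0,"gripper":1},{"tx":0,"ty":0,"tz":0,"rx":0,"ry":0,"rz":0,"gripper":1},{"tx":0,"ty":0,"tz":0,"rx":0,"ry":0,"rz":0,"gripper":1},{"tx":0,"ty":0,"tz":0,"rx":0,"ry":0,"rz":0,"gripper":1},{"tx":0,"ty":0,"tz":0,"rx":0,"ry":0,"rz":0,"gripper":1},{"tx":0,"ty":0,"tz":0,"rx":0,"ry":0,"rz":0,"gripper":1}]}}

```text
time_s: 4.72
ee_pos: [542.0, -157.2, 114.6]
ee_rot: [-179.9, -0.0, 119.1]
force: [-3.7, -0.7, 3.9]
gripper_width: 26.9
gripper_force: 35.0
```

```bash
python3 -c "
from h import *
togo([542.8,-156.5,114]);print(env.state()['torque'])"
```

```text
pos [ 542.  -157.2  114.6] rot [-1.7992e+02 -1.0000e-02  1.1908e+02] t 4.725 F [-3.7 -0.7  3.9] w 26.9 35.00084638595581
mm [0.2 1.1 0.6] units [0.0004 0.0021 0.0012]
[-0.22864548  0.46440582  0.03592307]
```

Width 26.9 mm means the button is fully in. Lifting.

Call:
{"op": "send_rows", "data": {"motion": [{"tx":0,"ty":0,"tz":-0.01,"rx":0,"ry":0,"rz":0,"gripper":1},{"tx":0,"ty":0,"tz":-0.02,"rx":0,"ry":0,"rz":0,"gripper":1},{"tx":0,"ty":0,"tz":-0.03,"rx":0,"ry":0,"rz":0,"gripper":1},{"tx":0,"ty":0,"tz":-0.03,"rx":0,"ry":0,"rz":0,"gripper":1},{"tx":0,"ty":0,"tz":-0.03,"rx":0,"ry":0,"rz":0,"gripper":1},{"tx":0,"ty":0,"tz":-0.03,"rx":0,"ry":0,"rz":0,"gripper":1},{"tx":0,"ty":0,"tz":-0.03,"rx":0,"ry":0,"rz":0,"gripper":1},{"tx":0,"ty":0,"tz":-0.02,"rx":0,"ry":0,"rz":0,"gripper":1},{"tx":0,"ty":0,"tz":-0.01,"rx":0,"ry":0,"rz":0,"gripper":1},{"tx":0,"ty":0,"tz":0,"rx":0,"ry":0,"rz":0,"gripper":1}]}}

```text
time_s: 5.98
ee_pos: [542.7, -156.9, 219.5]
ee_rot: [180.0, 0.0, 119.1]
force: [0.4, -0.1, -3.2]
gripper_width: 27.1
gripper_force: 35.0
```

```bash
python3 -c "
from h import *
grab('scene','s1')
togo([544.9,198.7,220])
s=env.state()['ee_pos']; print(proj('s1',[s,s+[0,0,-97]]))
crop('s1',170,130,200,150,4,'s1c')"
```

```text
pos [ 542.5 -156.8  219.1] rot [-1.7997e+02 -3.0000e-02  1.1908e+02] t 6.025 F [ 0.  -0.8 -3.3] w 27.0 34.998650550842285
mm [309.5 174.9  -0.8] units [ 0.6191  0.3499 -0.0017]
[[245.06667291 229.9332971 ]
 [250.1611433  278.51270289]]
```

View pics/s1c.png

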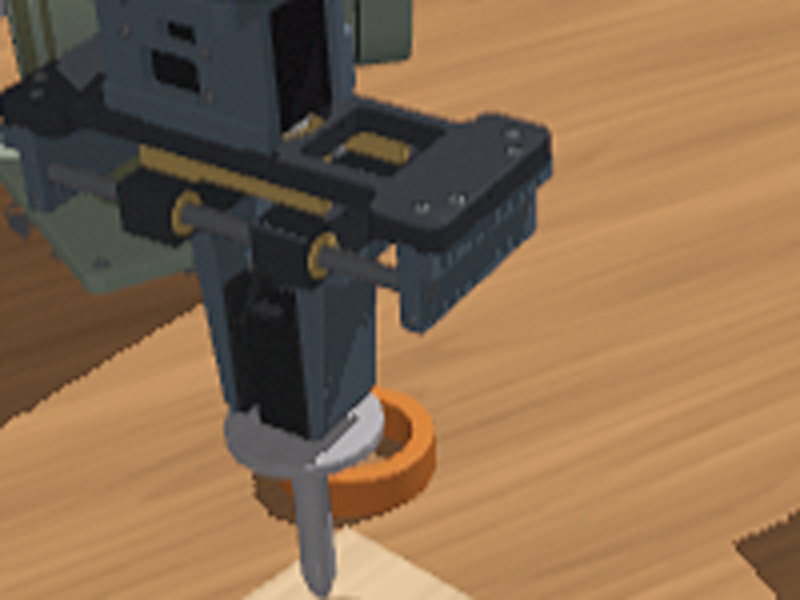

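The crop shows the pin hanging upright with its lugs in. The tip is at about (250,279), where the tool axis projects. Next is the carry to above the hole.

Call:
{"op": "send_rows", "data": {"motion": [{"tx":0.03,"ty":0.017,"tz":0,"rx":0,"ry":0,"rz":0,"gripper":1},{"tx":0.06,"ty":0.034,"tz":0,"rx":0,"ry":0,"rz":0,"gripper":1},{"tx":0.07,"ty":0.0395,"tz":0,"rx":0,"ry":0,"rz":0,"gripper":1},{"tx":0.07,"ty":0.0395,"tz":0,"rx":0,"ry":0,"rz":0,"gripper":1},{"tx":0.07,"ty":0.0395,"tz":0,"rx":0,"ry":0,"rz":0,"gripper":1},{"tx":0.07,"ty":0.0395,"tz":0,"rx":0,"ry":0,"rz":0,"gripper":1},{"tx":0.07,"ty":0.0395,"tz":0,"rx":0,"ry":0,"rz":0,"gripper":1},{"tx":0.07,"ty":0.0395,"tz":0,"rx":0,"ry":0,"rz":0,"gripper":1},{"tx":0.06,"ty":0.034,"tz":0,"rx":0,"ry":0,"rz":0,"gripper":1},{"tx":0.05,"ty":0.028,"tz":0,"rx":0,"ry":0,"rz":0,"gripper":1},{"tx":0,"ty":0,"tz":0,"rx":0,"ry":0,"rz":0,"gripper":1},{"tx":0,"ty":0,"tz":0,"rx":0,"ry":0,"rz":0,"gripper":1}]}}

```text
time_s: 7.52
ee_pos: [544.3, 199.2, 219.0]
ee_rot: [-179.9, 0.0, 119.1]
force: [0.7, 0.5, -2.5]
gripper_width: 26.9
gripper_force: 35.0
```

```bash
python3 -c "
from h import *
grab('scene','s2')
togo([544.9,198.7,109])
s=env.state()['ee_pos']; print(proj('s2',[s,s+[0,0,-96]]))
crop('s2',330,110,180,135,4.4,'s2c')"
```

```text
pos [544.5 198.8 219.1] rot [-1.7994e+02  1.0000e-02  1.1908e+02] t 7.575 F [ 0.5  0.3 -1.6] w 26.9 34.99829292297363
mm [ -0.3   0.5 110.1] units [-0.0006  0.0009  0.2203]
[[425.03317833 168.46456386]
 [418.38994526 212.42931215]]
```

View pics/s2c.png

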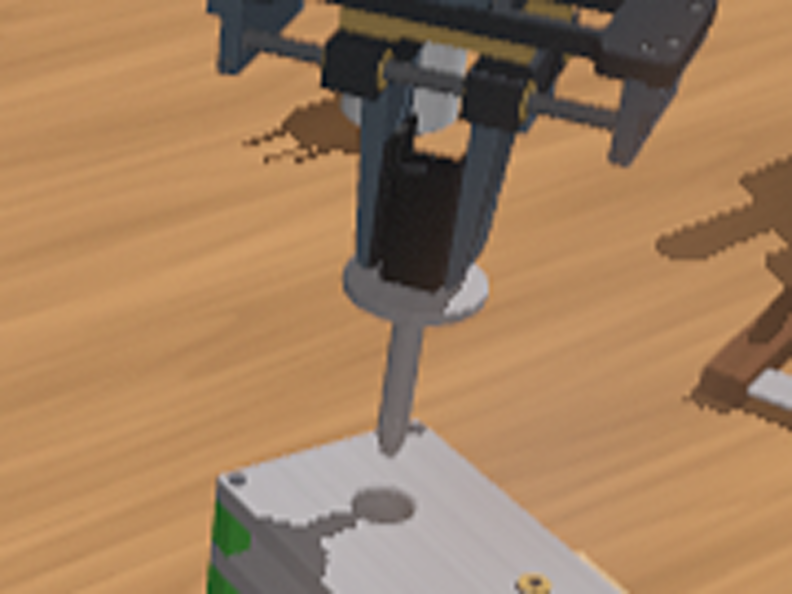

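The tip is at (418.6,213.4), on the tool axis and above the hole, whose centre is at about (417,225). I'll insert to just short of home.

Call:
{"op": "send_rows", "data": {"motion": [{"tx":0,"ty":0,"tz":0.02,"rx":0,"ry":0,"rz":0,"gripper":1},{"tx":0,"ty":0,"tz":0.02,"rx":0,"ry":0,"rz":0,"gripper":1},{"tx":0,"ty":0,"tz":0.02,"rx":0,"ry":0,"rz":0,"gripper":1},{"tx":0,"ty":0,"tz":0.02,"rx":0,"ry":0,"rz":0,"gripper":1},{"tx":0,"ty":0,"tz":0.02,"rx":0,"ry":0,"rz":0,"gripper":1},{"tx":0,"ty":0,"tz":0,"rx":0,"ry":0,"rz":0,"gripper":1}]}}

```text
time_s: 8.32
ee_pos: [544.3, 198.8, 168.3]
ee_rot: [-179.9, -0.0, 119.1]
force: [-0.4, 0.3, -2.4]
gripper_width: 26.6
gripper_force: 35.0
```

Call:
{"op": "send_rows", "data": {"motion": [{"tx":0,"ty":0,"tz":0.02,"rx":0,"ry":0,"rz":0,"gripper":1},{"tx":0,"ty":0,"tz":0.02,"rx":0,"ry":0,"rz":0,"gripper":1},{"tx":0,"ty":0,"tz":0.02,"rx":0,"ry":0,"rz":0,"gripper":1},{"tx":0,"ty":0,"tz":0.02,"rx":0,"ry":0,"rz":0,"gripper":1},{"tx":0,"ty":0,"tz":0.02,"rx":0,"ry":0,"rz":0,"gripper":1},{"tx":0,"ty":0,"tz":0.01,"rx":0,"ry":0,"rz":0,"gripper":1},{"tx":0,"ty":0,"tz":0,"rx":0,"ry":0,"rz":0,"gripper":1},{"tx":0,"ty":0,"tz":0,"rx":0,"ry":0,"rz":0,"gripper":1}]}}

```text
time_s: 9.32
ee_pos: [545.3, 199.2, 114.8]
ee_rot: [180.0, 0.0, 119.1]
force: [-0.5, 1.0, -2.7]
gripper_width: 26.4
gripper_force: 35.0
```

Call:
{"op": "send_rows", "data": {"motion": [{"tx":0,"ty":0,"tz":0.002,"rx":0,"ry":0,"rz":0,"gripper":1},{"tx":0,"ty":0,"tz":0.002,"rx":0,"ry":0,"rz":0,"gripper":1},{"tx":0,"ty":0,"tz":0.002,"rx":0,"ry":0,"rz":0,"gripper":1},{"tx":0,"ty":0,"tz":0.002,"rx":0,"ry":0,"rz":0,"gripper":1},{"tx":0,"ty":0,"tz":0.001,"rx":0,"ry":0,"rz":0,"gripper":1},{"tx":0,"ty":0,"tz":0,"rx":0,"ry":0,"rz":0,"gripper":1}]}}

```text
time_s: 10.07
ee_pos: [544.9, 199.0, 109.9]
ee_rot: [-180.0, 0.0, 119.1]
force: [0.4, -0.0, -3.3]
gripper_width: 26.9
gripper_force: 35.0
```

Call:
{"op": "send_rows", "data": {"motion": [{"tx":0,"ty":0,"tz":0.001,"rx":0,"ry":0,"rz":0,"gripper":1},{"tx":0,"ty":0,"tz":0.001,"rx":0,"ry":0,"rz":0,"gripper":1},{"tx":0,"ty":0,"tz":0,"rx":0,"ry":0,"rz":0,"gripper":1}]}}

```text
time_s: 10.45
ee_pos: [545.0, 199.0, 109.6]
ee_rot: [180.0, 0.0, 119.1]
force: [-2.1, -0.7, 3.4]
gripper_width: 26.5
gripper_force: 35.0
```

Contact is starting. I'll press slightly further to be sure it is seated.

Call:
{"op": "send_rows", "data": {"motion": [{"tx":0,"ty":0,"tz":0.001,"rx":0,"ry":0,"rz":0,"gripper":1},{"tx":0,"ty":0,"tz":0.001,"rx":0,"ry":0,"rz":0,"gripper":1},{"tx":0,"ty":0,"tz":0,"rx":0,"ry":0,"rz":0,"gripper":1}]}}

```text
time_s: 10.82
ee_pos: [545.0, 199.1, 109.5]
ee_rot: [179.9, 0.0, 119.1]
force: [-2.8, -0.3, 8.2]
gripper_width: 26.5
gripper_force: 35.0
```

```bash
python3 -c "
from h import *
grab('scene','s3')
togo([544.9,198.7,109])
crop('s3',330,140,180,135,4.4,'s3c')"
```

```text
pos [545.  199.1 109.6] rot [1.7994e+02 2.0000e-02 1.1908e+02] t 10.875 F [-3.6 -0.5  9.1] w 26.8 35.00362694263458
mm [-0.3 -0.3  0.6] units [-0.0006 -0.0006  0.0012]
```

View pics/s3c.png

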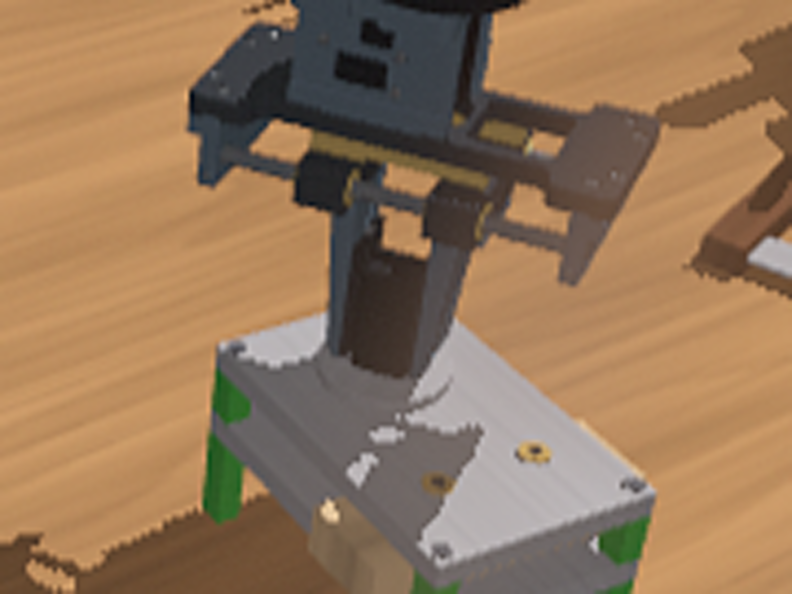

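The flange is flush on the top plate at about (388,380) in the crop, with 9 N of contact. I'll release, let the gripper open fully, then retreat straight up.

Call:
{"op": "send_rows", "data": {"motion": [{"tx":0,"ty":0,"tz":0,"rx":0,"ry":0,"rz":0,"gripper":-1},{"tx":0,"ty":0,"tz":0,"rx":0,"ry":0,"rz":0,"gripper":-1},{"tx":0,"ty":0,"tz":0,"rx":0,"ry":0,"rz":0,"gripper":-1},{"tx":0,"ty":0,"tz":0,"rx":0,"ry":0,"rz":0,"gripper":-1},{"tx":0,"ty":0,"tz":0,"rx":0,"ry":0,"rz":0,"gripper":-1},{"tx":0,"ty":0,"tz":0,"rx":0,"ry":0,"rz":0,"gripper":-1},{"tx":0,"ty":0,"tz":0,"rx":0,"ry":0,"rz":0,"gripper":-1},{"tx":0,"ty":0,"tz":0,"rx":0,"ry":0,"rz":0,"gripper":-1}]}}

```text
time_s: 11.88
ee_pos: [544.9, 199.1, 107.9]
ee_rot: [-180.0, 0.0, 119.1]
force: [-0.1, 0.7, 0.7]
gripper_width: 91.1
gripper_force: 0.0
```

Call:
{"op": "send_rows", "data": {"motion": [{"tx":0,"ty":0,"tz":-0.02,"rx":0,"ry":0,"rz":0,"gripper":-1},{"tx":0,"ty":0,"tz":-0.04,"rx":0,"ry":0,"rz":0,"gripper":-1},{"tx":0,"ty":0,"tz":-0.06,"rx":0,"ry":0,"rz":0,"gripper":-1},{"tx":0,"ty":0,"tz":-0.06,"rx":0,"ry":0,"rz":0,"gripper":-1},{"tx":0,"ty":0,"tz":-0.06,"rx":0,"ry":0,"rz":0,"gripper":-1},{"tx":0,"ty":0,"tz":0,"rx":0,"ry":0,"rz":0,"gripper":-1}]}}

```text
time_s: 12.62
ee_pos: [546.4, 199.6, 231.1]
ee_rot: [179.6, 0.1, 119.1]
force: [0.7, 0.0, -0.1]
gripper_width: 91.2
gripper_force: 0.0
```

```bash
python3 -c "
from h import *
grab('scene','s4')
togo([544.9,198.7,109])
crop('s4',150,140,340,240,2.3,'s4c')"
```

```text
pos [545.3 199.2 229.1] rot [1.7985e+02 3.0000e-02 1.1908e+02] t 12.675 F [-0.1  0.  -0.7] w 91.4 0.0
mm [-1.000e-01 -9.000e-01  1.201e+02] units [-0.0003 -0.0018  0.2402]
```

View pics/s4c.png

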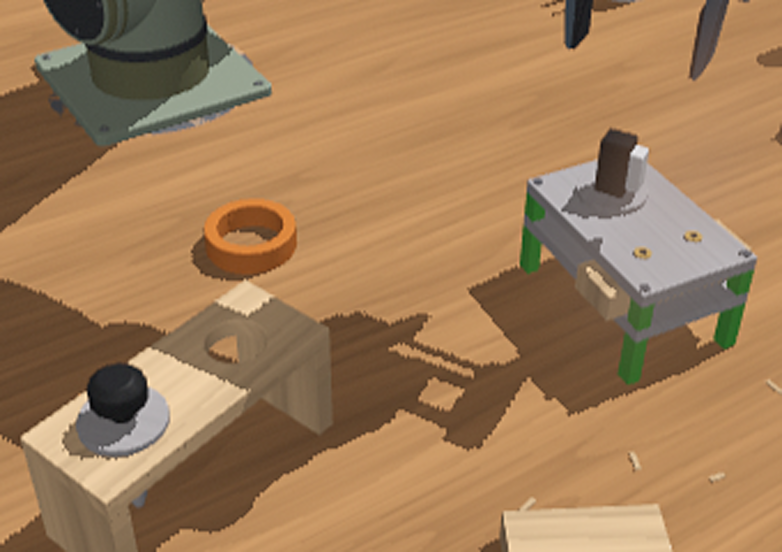

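The crop shows the pin upright in the jig at (617,165), with its flange flat on the plate and its button out. The plain pin is still in the rack at (120,405), and the gripper is clear.

```bash
python3 -c "
from workcell import env
print(env.job_done())"
```

```text
the job is handed in; nothing more can be done
None
```

The lock pin went into the jig with its button squeezed in, its flange is home on the top plate, and the button sprang out on release; the plain pin still stands in the rack, and I handed the job in at about 12.7 s.

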